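# Open the push-to-open specimen cabinet

## Robot

A 6-joint arm with a two-finger parallel gripper is mounted at the origin on the work surface. World frame = base frame: x ahead of the robot, y to its left, z up, the work surface at z = 0. Lengths are in mm, angles in rad, forces in N, time in s.
With the tool pointing down it reaches from about 275 to 750 mm from the base axis. Payload 10.2 kg.
Tool frame: the origin (TCP) lies at the very end of the fingers, on their centre line; the grasp point (between the pads) lies ctrl.grip_depth behind it (ctrl.grip_depth is the distance from the TCP to the grasp point, in mm); z points along the fingers, y is the direction in which the jaws open and shut (so a half turn about z gives the same grasp; the last joint's range is limited). The gripper opens to 85 mm and grips with 20 to 120 N. Pads are 22 mm wide; open, the fingers measure 114 mm over their backs; the gripper's body (76 mm by 85 mm) begins 54 mm behind the grasp point. The pads swing forward as they close: fully open they stand 13 mm farther back than shut.
Start: joints at [-1.496, 0.313, 1.498, -0, 1.331, -0.223], TCP at [154.031, -501.902, 231.294] pointing down, gripper open.
Joint ranges: [-2.94, 2.94], [-0.97, 2.17], [0.19, 2.56], [-1.23, 4.37], [0.02, 3.11], [-2.88, 2.88]. Speed limits (rad/s): [2.39, 2.39, 3.01, 3.14, 3.14, 3.14].

## Interface

Orientations are given as a unit quaternion [w, x, y, z].
In Python, from rig import telemetry, eyes, ctrl, nets gives the robot as it stands. The module is installed in compiled form; this text tells all that it offers.
- The arm moves only by the tool drive_tool, never from a script. Its argument "series" is text: rows parted by semicolons, each of 7 numbers parted by spaces: the shift along the tool's x, y, z normalised to -1 to 1, where 1 is 0.12 m, then the turn, a rotation vector about the tool's x, y, z normalised to -1 to 1, where 1 is 0.5 rad, then the opening, from 0 (shut) to 1 (fully open). In form: tx ty tz wx wy wz hand; .... A call has 1 to 20 rows; each row is the pose to reach, as a shift and turn from the pose measured when the call began, along the tool's axes at that moment; what a row does not reach only later rows make up. A row lasts 1/10 s, in which the tool goes at most 50 mm and 8.59 degrees, less where a joint would pass 70% of its speed; a pose out of reach is approached as far as the arm can. A call with a number of a shift or a turn outside -1 to 1 is refused whole. A call with a gripper value outside its range is refused whole. The fingers move at their own pace and stop on an object; "newtons" is the grip in N (left out, the last holds). Time passes only in rows, so rows that repeat a pose let the fingers close. It gives the time, the measured TCP pose, the force and the opening at its end, in the units of the state.
- telemetry.sense(): the state, without advancing time (a new reading comes with each control period).
- eyes.capture(name): name is "scene" or "side" or "wrist"; returns a dict with "frame" (400x640x3 uint8, red, green, blue), "fx", "fy", "cx", "cy" (pixels), "D" ([k1, k2, p1, p2, k3] as OpenCV has them; the pictures are not rectified), "view" (4x4, takes a point from world to camera coordinates). Camera axes: x right, y up, looking along -z (the intrinsics and any distortion apply to the point x, -y, -z); pixel columns grow to the right and rows downward; lengths in mm; the calibration is good to about 2 mm. A picture is of the moment at which its call begins. There is no depth.
- ctrl.finish_job(): hands the job in, once; it reports no verdict.
Trained networks look in a picture, given as the dict that the camera call returned (one of the last four; its "shot" number tells which), for a name from the list of things; names that differ only in an ending like _2 or _b are one class to them, and where a whole thing is asked for, a point or a joint stands for the part that bears it (a point fixed in the world has none). Each returns a list of dicts, best first, with "confidence" (0 to 1); they miss things now and then, are a little off and sometimes report something else, mostly with a low value. They report only what shows in the picture. A call takes as long as a camera call. They do not tell look-alikes from the thing itself.
- nets.spot_in(name, picture): "rect" ([left, top, right, bottom] in pixels, round what is visible of it).
The state is a dict: "time_s": time; "joints": joint angles; "dq": joint speeds; "tau": joint torques, N m; "eef_pos": TCP position; "ee_rot": TCP orientation; "force": force on the tool from outside, world axes, zero at the start; "wrist_torque": the same for the moment, N m; "grip_width": opening from 0.0 (shut) to 1.0 (fully open).
Only numpy, scipy, OpenCV 4.12 (cv2) and the standard library are available. Lean on these libraries where they do the work, as an engineer would, in place of code of your own. Each camera call takes 0.05 s, during which the arm holds its last target. There are 200 camera calls.

## Task

The small handleless specimen cabinet on the bench is shut. Push its door in near the free edge so that the spring catch lets go, take your hand off so that it springs ajar, then reach into the gap and swing the door wide open, square to the cabinet's front or further, and leave it standing open. Lead the door round without flinging it, and do not knock over or push away the jars, the beaker or the dish.

Things in the scene. Friction and masses are not known exactly. Their poses are not given: they have to be found in the camera images.
- cabinet: Grey-painted box cabinet, fixed to the bench, 200 x 200 x 200 mm, hollow, with a roof. Origin: centre of its underside. Its -x side is the front, which carries the door; the carcass' front plane is at x = -100 mm; seen from the front, +y is on the left. It stands to the robot's left, front roughly towards the robot's right.
- door (a joint): Door angle, rad. 0 = shut. Pushed in to about -0.03 (5 mm at door_press, up to 8 N) the catch lets go; -0.045 is a hard stop. Let go, a spring brings it in half a second to about 0.34: ajar, a 60 mm gap at the free edge, open from above. On from there it turns with light friction (0.5 N at the edge) and stays where left; stop at 1.85; 1.57 = square. Shut, only a 10 mm slot lies behind it.
- door_hinge (a point): Point on the upright hinge axis, level with the door's top edge. Axes turn with the door: y from the hinge to the free edge, -x out of the outer face, z up. At 0 they are parallel to the cabinet's. Door: plain white panel, y 0 to 190 mm, x -7 to +7 mm, top at 198 mm, bottom at 12 mm above the bench. Catch parts stick out behind it up to 48 mm, but only below 90 mm above the bench.
- door_press (a point): Point on the door's outer face where it is best pressed: 160 mm from the hinge axis (30 mm from the free edge), 40 mm below the top edge. Axes as for door_hinge: press along +x.
- jar_tall_mid (a point): Centre of an amber glass jar with black cap, 48 mm diameter, 85 mm tall, loose, standing on the bench beyond the door's free edge, outside the door's sweep. To be left alone.
- jar_short_mid (a point): Centre of an amber glass jar with black cap, 56 mm diameter, 60 mm tall, loose on the bench to the robot's right. To be left alone.
- beaker_mid (a point): Centre of an empty glass beaker, 70 mm diameter, 85 mm tall, loose, standing on a low black balance to the robot's right. To be left alone.
- dish_mid (a point): Centre of a closed clear dish, 90 mm diameter, 18 mm high, lying loose on the cabinet's roof towards the back. To be left alone.
Mind the look-alikes: they are no part of the job. There is more than one size of the part that bears dish_mid; the job needs the largest.

How it is judged:
By the outcome, as a careful person would: the job done as asked, in the order asked, and still so for the second after the job is handed in, with the robot touching nothing.
It also fails if it takes over 48 s, if anything falls off the work surface, if the arm or the gripper's body presses on something with over 40 N, if the wrist force passes 120 N, or if a joint passes its speed limit or range.

## Working session

There is one attempt and no reset: what is moved stays moved. The work goes in short steps, Python scripts to look and compute and a tool call to move; the robot and the scene stay as the last step left them, time stands still between calls to the robot, and variables do not carry over. Pictures are saved under pics/ and viewed, about 8 in all and at most 12, crops included, and the job is handed in when it is done.

Besides the shell and the picture viewer there is one more tool, called after "Request:" by a JSON object that holds its "method" and its "body". drive_tool: Moves the arm, as the interface text tells. Scaled input: -1 to 1 covers 0.12 m each way for a shift and 0.5 rad each way for a turn. Its arguments: {"type":"object","properties":{"series":{"type":"string"},"newtons":{"type":"number"}},"required":["series"]}

```bash
mkdir -p pics
python3 - <<'E'
from rig import telemetry, eyes, ctrl, nets
import cv2,json,numpy as np
print(telemetry.sense(), ctrl.grip_depth)
for n in("scene","side"):
    p=eyes.capture(n); cv2.imwrite(f"pics/{n}0.png",p["frame"][:,:,::-1])
    print(n,p["fx"],p["fy"],p["cx"],p["cy"],p["D"],np.array(p["view"]).round(4).tolist())
    for k in("cabinet","door","jar_tall_mid","jar_short_mid","beaker_mid","dish_mid"):
        print(k,[(np.round(d["rect"]).tolist(),round(d["confidence"],2)) for d in nets.spot_in(k,p)[:3]])
E
```

```text
{'time_s': 0.0, 'joints': array([-1.49639773e+00,  3.13495163e-01,  1.49845479e+00, -2.66744214e-05,
        1.33099139e+00, -2.23346820e-01]), 'dq': array([-0.00097407, -0.00038099, -0.00211361,  0.0002428 , -0.00030729,
        0.00017516]), 'tau': array([ 3.04856012e-04, -4.12265003e+01, -2.59744084e+01, -1.22622987e-04,
        4.13034431e-03, -2.38682009e-05]), 'eef_pos': array([ 154.00555333, -501.62991667,  230.70530154]), 'ee_rot': array([-6.73438518e-04,  9.88938214e-01,  1.48326513e-01,  3.72572414e-05]), 'force': array([-0.15245337, -0.60088677,  0.09388604]), 'wrist_torque': array([ 0.00710993, -0.05699663,  0.03171682]), 'grip_width': 0.9994008773846508} 18.700000000000003
scene 419.2330586148781 419.2330586148781 324.3765587391852 204.0653748858382 [-0.00167368  0.          0.          0.          0.        ] [[-0.5807, 0.8139, 0.0176, 222.4584], [-0.4529, -0.3409, 0.8238, 145.0143], [0.6765, 0.4705, 0.5666, -1579.678], [0.0, 0.0, 0.0, 1.0]]
cabinet [([316.0, 192.0, 453.0, 337.0], 0.7)]
door [([321.0, 190.0, 378.0, 276.0], 0.66)]
jar_tall_mid []
jar_short_mid [([256.0, 173.0, 270.0, 197.0], 0.63)]
beaker_mid [([181.0, 187.0, 211.0, 220.0], 0.69)]
dish_mid [([355.0, 338.0, 386.0, 368.0], 0.94), ([435.0, 314.0, 468.0, 338.0], 0.82)]
side 432.13411089858454 432.13411089858454 317.73412136046625 196.65613116316536 [-0.11607498  0.          0.          0.          0.        ] [[0.9813, 0.1922, -0.0034, -530.4], [-0.124, 0.6463, 0.7529, -90.8374], [0.1469, -0.7385, 0.6581, -1297.8162], [0.0, 0.0, 0.0, 1.0]]
cabinet [([302.0, 114.0, 382.0, 211.0], 0.79)]
door [([302.0, 151.0, 369.0, 209.0], 0.79)]
jar_tall_mid [([264.0, 171.0, 285.0, 194.0], 0.89)]
jar_short_mid [([231.0, 292.0, 257.0, 325.0], 0.71), ([300.0, 151.0, 368.0, 212.0], 0.15)]
beaker_mid [([324.0, 306.0, 354.0, 351.0], 0.58)]
dish_mid [([345.0, 119.0, 371.0, 135.0], 0.79), ([388.0, 171.0, 412.0, 185.0], 0.56)]
```

View pics/scene0.png

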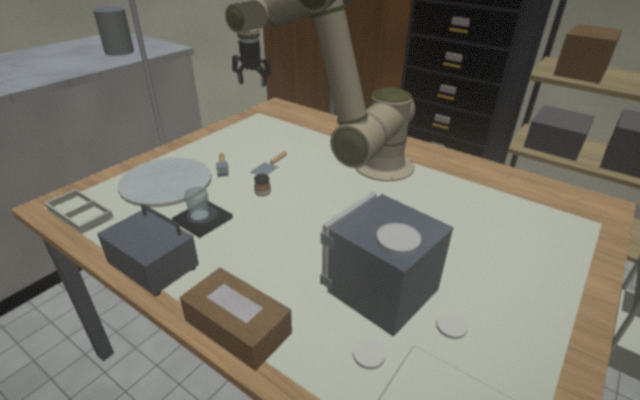

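View pics/side0.png

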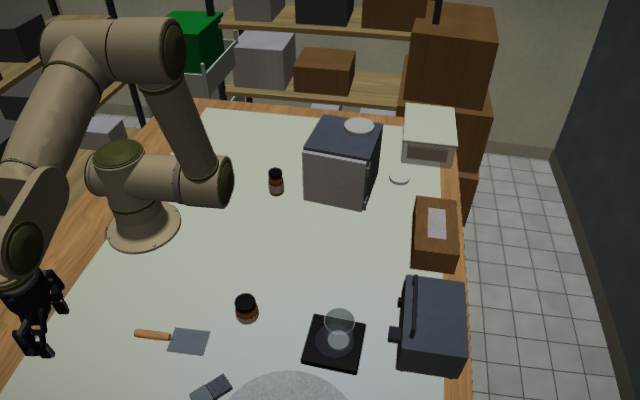

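The scene view shows the cabinet at about (385,260), with its dish at (400,237) and loose look-alike dishes on the bench. In the side view the door is at (335,180) with its hinge on the right. The tall jar is at (276,182), the short jar at (246,308) and the beaker at (339,330).

Run:
```python
import cv2,numpy as np
a=cv2.imread("pics/scene0.png")[180:340,310:470]; b=cv2.imread("pics/side0.png")[105:220,255:395]
a=cv2.resize(a,None,fx=2.5,fy=2.5,interpolation=cv2.INTER_CUBIC)
b=cv2.resize(b,None,fx=2.8571,fy=2.8571,interpolation=cv2.INTER_CUBIC)
o=np.zeros((400,800,3),np.uint8);o[:400,:400]=a;o[:b.shape[0],400:400+b.shape[1]]=b[:, :400]
cv2.imwrite("pics/crop0.png",o)
```

```text
(no output)
```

View pics/crop0.png

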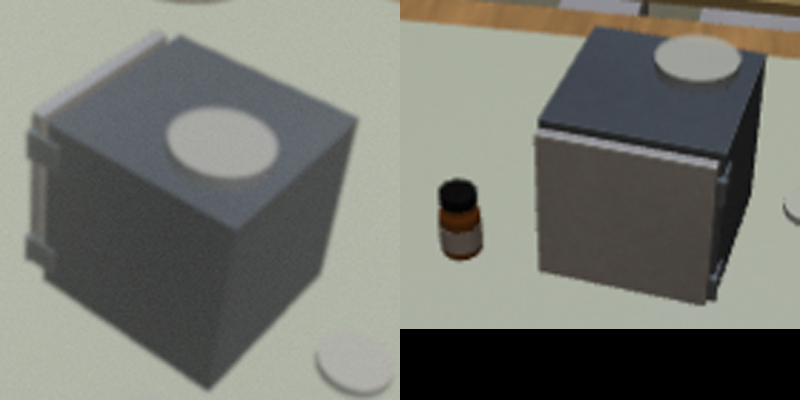

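```bash
cat > h.py <<'E'
from rig import telemetry, eyes, ctrl, nets
import cv2,numpy as np
from scipy.spatial.transform import Rotation as R
from scipy.optimize import least_squares
CV=np.diag([1,-1,-1.])
def proj(p,X):
    V=np.array(p["view"]);Xc=(np.atleast_2d(X)@V[:3,:3].T+V[:3,3])@CV
    K=np.array([[p["fx"],0,p["cx"]],[0,p["fy"],p["cy"]],[0,0,1]])
    return cv2.projectPoints(Xc,np.zeros(3),np.zeros(3),K,np.array(p["D"]))[0][:,0]
def tri(ps,uvs,z=None):
    return least_squares(lambda X:np.concatenate([(proj(p,X)[0]-uv) for p,uv in zip(ps,uvs)]),[450,150,40]).x
E
cat > fit.py <<'E'
from h import *
S=eyes.capture("scene");D=eyes.capture("side")
sp=lambda u,v:(310+u/2.5,180+v/2.5); dp=lambda u,v:(255+(u-400)/2.857,105+v/2.857)
C=lambda x,y,z:np.array([x*100,y*100,z*200.])
so=[(C(-1,1,1),sp(180,38)),(C(1,-1,1),sp(235,230)),(C(1,1,1),sp(357,120)),(C(1,-1,0),sp(208,390)),(C(1,1,0),sp(320,275)),(C(-1,-1,1),sp(52,122)),(C(-1,-1,0),sp(47,281))]
do=[(C(-1,1,1),dp(540,122)),(C(1,-1,1),dp(765,55)),(C(1,1,1),dp(597,28)),(C(-1,-1,1),dp(725,153))]
dd=[((-7,190,198),dp(536,134)),((-7,0,198),dp(718,167)),((-7,0,12),dp(705,303)),((-7,190,12),dp(541,270))]
def res(q):
    x,y,th,hx,hy=q;c,s=np.cos(th),np.sin(th);Rm=np.array([[c,-s,0],[s,c,0],[0,0,1]]);t=[x,y,0]
    r=[]
    for p,l in((S,so),(D,do),(D,[(np.array(a)+[hx,hy,0],b) for a,b in dd])):
        r.append(proj(p,np.array([a for a,_ in l])@Rm.T+t)-np.array([b for _,b in l]))
    return np.concatenate(r)
f=least_squares(lambda q:np.r_[res(q).ravel(),(q[3]+117)/5,(q[4]+95)/5],[550,250,1.57,-117,-95],loss="soft_l1",x_scale=[100,100,1,10,10])
print(f.x.round(3));print(res(f.x).round(1).tolist())
np.save("cab.npy",f.x)
det={}
for k in("jar_tall_mid","jar_short_mid","beaker_mid"):
    r=[(p,nets.spot_in(k,p)) for p in(S,D)]
    r=[(p,((d[0]["rect"][0]+d[0]["rect"][2])/2,(d[0]["rect"][1]+d[0]["rect"][3])/2)) for p,d in r if d]
    z={"jar_tall_mid":42,"jar_short_mid":30,"beaker_mid":70}[k]
    q=least_squares(lambda X:np.concatenate([proj(p,np.r_[X,z])[0]-uv for p,uv in r]),[450,150])
    print(k,q.x.round(),q.fun.round(1))
x,y,th,hx,hy=f.x;c,s=np.cos(th),np.sin(th);Rm=np.array([[c,-s],[s,c]])
print("hinge",Rm@[hx,hy]+[x,y],"press",Rm@[hx-7,hy+160]+[x,y],"free",Rm@[hx,hy+190]+[x,y])
E
python3 fit.py
```

```text
[ 565.775  310.957    1.449 -115.907  -94.948]
[[-0.2, -2.2], [0.4, -0.2], [1.1, -1.3], [-0.1, 1.5], [0.7, -0.4], [-2.3, -0.4], [-2.1, -0.5], [-0.6, -1.5], [1.3, -1.2], [-0.2, -1.7], [1.4, -0.0], [-0.3, -0.6], [0.2, -0.1], [0.5, 0.9], [-0.5, -0.1]]
jar_tall_mid [359. 230.] [0. 0.]
jar_short_mid [ 404. -242.] [-0.5 -1.4  0.3 -0.6]
beaker_mid [ 483. -305.] [ 32.7 -26.5  21.6  19. ]
hinge [645.96399217 184.38975082] press [486.2962489  196.84815197] free [457.36678675 207.43522992]
```

Request:
{"method": "drive_tool", "body": {"series": "0.2 -0.2 0 0 0 0 0;0.5 -0.5 0 0 0 0 0;0.75 -0.75 0 0 0 0 0;1 -1 0 0 0 0 0;1 -1 0 0 0 0 0", "newtons": 40}}

```text
time_s: 1.6
eef_pos: [235.1, -348.7, 231.7]
ee_rot: [-0.0, 0.989, 0.15, 0.0]
force: [-0.3, -1.1, -0.8]
grip_width: 0.146
```

Request:
{"method": "drive_tool", "body": {"series": "0.2 -0.2 0 0 0 0 0;0.5 -0.5 0 0 0 0 0;0.75 -0.75 0 0 0 0 0;1 -1 0 0 0 0 0;1 -1 0 0 0 0 0"}}

```text
time_s: 2.1
eef_pos: [315.3, -195.4, 232.0]
ee_rot: [-0.0, 0.988, 0.153, 0.001]
force: [-0.3, 0.4, -0.3]
grip_width: 0.0
```

Request:
{"method": "drive_tool", "body": {"series": "0.2 -0.2 0 0 0 0 0;0.5 -0.5 0 0 0 0 0;0.75 -0.75 0 0 0 0 0;1 -1 0 0 0 0 0;1 -1 0 0 0 0 0"}}

```text
time_s: 2.6
eef_pos: [394.8, -42.1, 232.2]
ee_rot: [-0.0, 0.988, 0.155, 0.001]
force: [-0.9, -0.2, -0.2]
grip_width: 0.002
```

Request:
{"method": "drive_tool", "body": {"series": "0.2 -0.2 0 0 0 -0.2 0;0.5 -0.5 0 0 0 -0.4 0;0.75 -0.75 0 0 0 -0.7 0;1 -0.96 0 0 0 -1 0;1 -0.96 0 0 0 -1 0"}}

```text
time_s: 3.1
eef_pos: [475.3, 105.9, 232.0]
ee_rot: [-0.0, 0.917, 0.398, 0.001]
force: [-0.3, 0.3, -0.7]
grip_width: 0.0
```

Request:
{"method": "drive_tool", "body": {"series": "0 0 0 0 0 -0.3 0;0 0 0 0 0 -0.6 0;0 0 0 0 0 -0.9 0;0 0 0 0 0 -1 0;0 0 0 0 0 -1 0"}}

```text
time_s: 3.6
eef_pos: [475.5, 104.1, 232.0]
ee_rot: [0.0, 0.791, 0.612, 0.001]
force: [0.8, 0.0, 0.0]
grip_width: 0.0
```

```bash
cat > pl.py <<'E'
from h import *
def plan(goals):
    s=telemetry.sense();P=s["eef_pos"];w,x,y,z=s["ee_rot"];T=R.from_quat([x,y,z,w]);M=T.as_matrix()
    print("t",round(s["time_s"],2),"pos",P.round(1),"yaw",round(np.arctan2(M[1,0],M[0,0]),3),"F",s["force"].round(1))
    for gx,gy,gz,yaw in goals:
        G=R.from_matrix(np.array([[np.cos(yaw),np.sin(yaw),0],[np.sin(yaw),-np.cos(yaw),0],[0,0,-1.]]))
        print(*(M.T@(np.array([gx,gy,gz])-P)/120).round(2),*((T.inv()*G).as_rotvec()/.5).round(2))
E
python3 - <<'E'
from pl import *
n=np.array([-.122,-.993]);p=np.array([486.3,196.8])
plan([(*(p+n*50),150,1.449),(*(p+n*25),150,1.449),(*(p+n*5),150,1.449)])
c=eyes.capture("wrist");cv2.imwrite("pics/w1.png",c["frame"][:,:,::-1])
c=eyes.capture("side");cv2.imwrite("pics/s1.png",cv2.resize(c["frame"][90:250,220:440,::-1],None,fx=3,fy=3))
E
```

```text
t 3.6 pos [475.5 104.1 232. ] yaw 1.316 F [0.8 0.  0. ]
0.36 -0.05 0.68 0.0 -0.0 -0.27
0.56 -0.08 0.68 0.0 -0.0 -0.27
0.73 -0.1 0.68 0.0 -0.0 -0.27
```

View pics/s1.png

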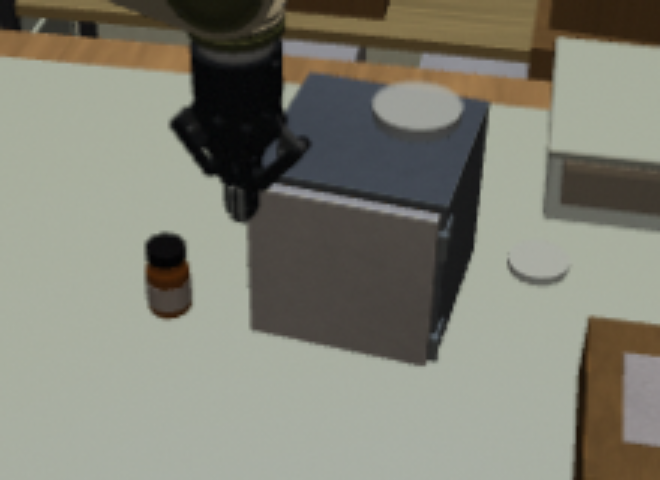

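The gripper hangs in front of the door near its free edge, with its tip at crop (240,215) and clear of the jar at (168,275). Next I lower it and approach.

Request:
{"method": "drive_tool", "body": {"series": "0.1 0 0.15 0 0 -0.1 0;0.2 -0.03 0.35 0 0 -0.2 0;0.3 -0.05 0.55 0 0 -0.27 0;0.36 -0.05 0.68 0 0 -0.27 0;0.36 -0.05 0.68 0 0 -0.27 0"}}

```text
time_s: 4.2
eef_pos: [479.9, 148.0, 148.7]
ee_rot: [-0.001, 0.749, 0.663, -0.0]
force: [0.1, -1.3, 0.7]
grip_width: -0.002
```

Request:
{"method": "drive_tool", "body": {"series": "0.08 0 0 0 0 0 0;0.16 0 0 0 0 0 0;0.2 0 0 0 0 0 0;0.23 0 0 0 0 0 0;0.25 0 0 0 0 0 0;0.25 0 0 0 0 0 0"}}

```text
time_s: 4.8
eef_pos: [483.6, 177.9, 148.8]
ee_rot: [-0.001, 0.749, 0.663, -0.0]
force: [0.3, 0.6, -0.0]
grip_width: -0.003
```

Run:
```python
from pl import *
n=np.array([-.122,-.993]);p=np.array([486.3,196.8])
plan([(*(p+n*10),150,1.449),(*(p+n*0),150,1.449)])
P=telemetry.sense()["eef_pos"];print((P[:2]-p)@n)
```

```text
t 4.8 pos [483.6 177.9 148.8] yaw 1.449 F [ 0.3  0.6 -0. ]
0.08 0.0 -0.01 -0.0 -0.0 -0.0
0.16 0.0 -0.01 -0.0 -0.0 -0.0
19.052887089998894
```

Now advance in small steps, about 1 mm per row, and watch the force.

Request:
{"method": "drive_tool", "body": {"series": "0.015 0 0 0 0 0 0;0.03 0 0 0 0 0 0;0.045 0 0 0 0 0 0;0.06 0 0 0 0 0 0;0.07 0 0 0 0 0 0;0.07 0 0 0 0 0 0"}}

```text
time_s: 5.4
eef_pos: [484.5, 185.7, 148.8]
ee_rot: [-0.001, 0.749, 0.663, -0.001]
force: [-1.8, -6.3, 1.9]
grip_width: -0.005
```

Request:
{"method": "drive_tool", "body": {"series": "0.01 0 0 0 0 0 0;0.015 0 0 0 0 0 0;0.02 0 0 0 0 0 0;0.02 0 0 0 0 0 0"}}

```text
time_s: 5.8
eef_pos: [484.6, 187.3, 148.8]
ee_rot: [-0.0, 0.749, 0.662, -0.002]
force: [-2.7, -6.5, 0.9]
grip_width: 0.001
```

Request:
{"method": "drive_tool", "body": {"series": "0.01 0 0 0 0 0 0;0.015 0 0 0 0 0 0;0.02 0 0 0 0 0 0;0.02 0 0 0 0 0 0"}}

```text
time_s: 6.2
eef_pos: [484.7, 188.4, 148.8]
ee_rot: [0.0, 0.749, 0.662, -0.003]
force: [-3.1, -10.0, 2.7]
grip_width: 0.0
```

Request:
{"method": "drive_tool", "body": {"series": "0.01 0 0 0 0 0 0;0.02 0 0 0 0 0 0;0.02 0 0 0 0 0 0"}}

```text
time_s: 6.5
eef_pos: [484.7, 188.3, 148.9]
ee_rot: [0.002, 0.75, 0.662, -0.006]
force: [-5.1, -18.4, 4.4]
grip_width: -0.002
```

The hard stop is reached: force rises with no travel. I back off well clear of the door.

Request:
{"method": "drive_tool", "body": {"series": "-0.3 0 0 0 0 0 0;-0.65 0 0 0 0 0 0;-1 0 0 0 0 0 0;-1 0 0 0 0 0 0;-1 0 0 0 0 0 0;-1 0 0 0 0 0 0;-1 0 0 0 0 0 0"}}

```text
time_s: 7.2
eef_pos: [469.8, 70.3, 150.0]
ee_rot: [0.001, 0.749, 0.662, -0.006]
force: [0.4, 0.1, 1.3]
grip_width: -0.002
```

Run:
```python
from pl import *
plan([])
c=eyes.capture("scene");a=cv2.resize(c["frame"][150:350,290:490,::-1],None,fx=2,fy=2)
c=eyes.capture("side");b=cv2.resize(c["frame"][90:250,260:420,::-1],None,fx=2.5,fy=2.5)
cv2.imwrite("pics/s2.png",np.hstack([a,b]))
```

```text
t 7.2 pos [469.8  70.3 150. ] yaw 1.448 F [0.4 0.1 1.3]
```

View pics/s2.png

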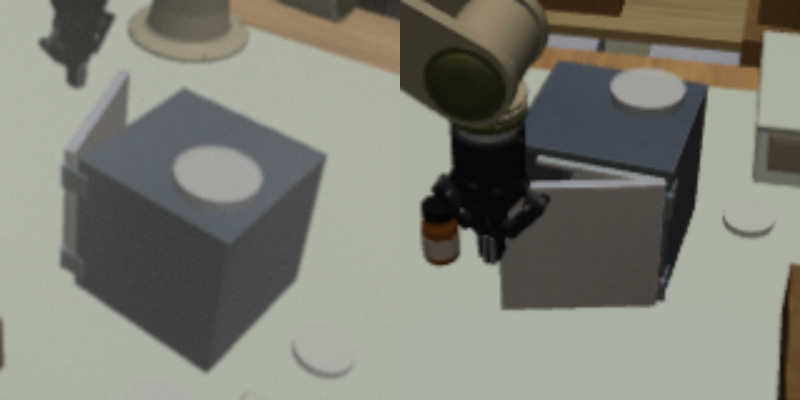

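Door is ajar: its free edge is now off the carcass, as the scene crop at (125,75) shows, and the gap is open from above. Dish and jar are undisturbed.

```bash
cat >> pl.py <<'E'
x0,y0,th,hx,hy=np.load("cab.npy")
def w(cx,cy): c,s=np.cos(th),np.sin(th);return x0+c*cx-s*cy,y0+s*cx+c*cy
def arc(a,r=165,off=19): return w(hx-np.sin(a)*r+np.cos(a)*off,hy+np.cos(a)*r+np.sin(a)*off)
E
python3 - <<'E'
from pl import *
print(w(-131,65),w(-131,65),[np.round(arc(a)) for a in(.34,.8,1.2,1.6,1.7)])
plan([(469.8,70,255,th+.2),(*w(-131,65),255,th+.2)])
E
```

```text
(np.float64(485.36597119956696), np.float64(188.80864859377257)) (np.float64(485.36597119956696), np.float64(188.80864859377257)) [array([481., 167.]), array([506.,  96.]), array([551.,  48.]), array([612.,  22.]), array([628.,  19.])]
t 7.3 pos [469.7  70.1 150. ] yaw 1.448 F [-0.4 -0.4  0.3]
-0.01 -0.0 -0.87 -0.01 0.02 -0.4
0.99 0.0 -0.89 -0.01 0.02 -0.4
```

Request:
{"method": "drive_tool", "body": {"series": "0 0 -0.3 0 0 -0.1 0;0 0 -0.65 0 0 -0.3 0;0 0 -0.88 0 0 -0.4 0;0 0 -0.88 0 0 -0.4 0;0.3 0 -0.88 0 0 -0.4 0;0.65 0 -0.88 0 0 -0.4 0;0.9 0 -0.88 0 0 -0.4 0;0.99 0 -0.88 0 0 -0.4 0;0.99 0 -0.88 0 0 -0.4 0"}}

```text
time_s: 8.2
eef_pos: [484.7, 189.9, 253.5]
ee_rot: [0.0, 0.679, 0.734, -0.006]
force: [-0.0, 0.1, 0.2]
grip_width: -0.001
```

Run:
```python
from pl import *
plan([(*w(-131,65),158,th+.2)])
c=eyes.capture("scene");a=cv2.resize(c["frame"][150:350,290:490,::-1],None,fx=2,fy=2)
c=eyes.capture("side");b=cv2.resize(c["frame"][90:250,260:420,::-1],None,fx=2.5,fy=2.5)
cv2.imwrite("pics/s3.png",np.hstack([a,b]))
```

```text
t 8.2 pos [484.7 189.9 253.5] yaw 1.65 F [-0.   0.1  0.2]
-0.0 0.01 0.8 -0.02 0.02 0.0
```

View pics/s3.png

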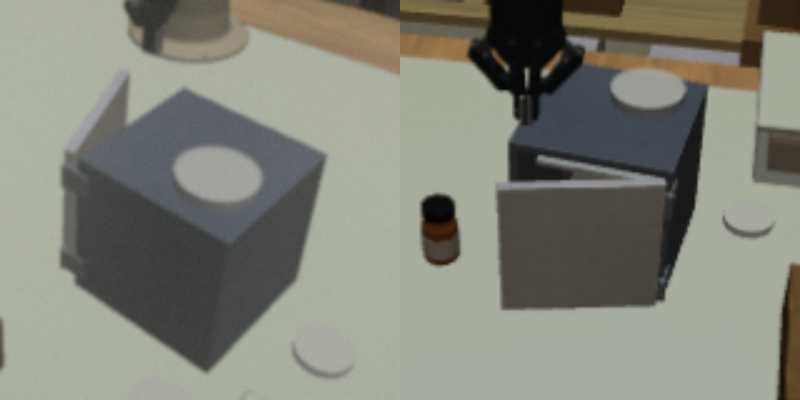

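The tip at (527,122) is above the gap. Lowered, it will pass between the carcass edge (v≈145) and the door top (v≈185). Descending.

Request:
{"method": "drive_tool", "body": {"series": "0 0 0.15 0 0 0 0;0 0 0.35 0 0 0 0;0 0 0.5 0 0 0 0;0 0 0.6 0 0 0 0;0 0 0.7 0 0 0 0;0 0 0.77 0 0 0 0;0 0 0.8 0 0 0 0;0 0 0.8 0 0 0 0"}}

```text
time_s: 9.1
eef_pos: [484.2, 187.2, 157.9]
ee_rot: [0.001, 0.68, 0.734, -0.006]
force: [-0.1, 0.7, 0.5]
grip_width: 0.001
```

Run:
```python
from pl import *
plan([(*arc(a),158,th+a) for a in np.arange(.28,.90,.04)])
```

```text
t 9.1 pos [484.2 187.2 157.9] yaw 1.647 F [-0.1  0.7  0.5]
-0.08 -0.04 0.0 -0.02 0.02 -0.16
-0.14 -0.04 0.0 -0.02 0.02 -0.24
-0.19 -0.04 0.0 -0.02 0.02 -0.32
-0.25 -0.04 0.0 -0.02 0.02 -0.4
-0.3 -0.03 0.0 -0.02 0.02 -0.48
-0.36 -0.02 0.0 -0.02 0.02 -0.56
-0.41 -0.01 0.0 -0.02 0.02 -0.64
-0.47 0.0 0.0 -0.02 0.02 -0.72
-0.52 0.01 0.0 -0.02 0.02 -0.8
-0.57 0.03 0.0 -0.02 0.02 -0.88
-0.62 0.05 0.0 -0.02 0.01 -0.96
-0.67 0.07 0.0 -0.02 0.01 -1.04
-0.73 0.09 0.01 -0.02 0.01 -1.12
-0.77 0.12 0.01 -0.02 0.01 -1.2
-0.82 0.15 0.01 -0.02 0.01 -1.28
-0.87 0.17 0.01 -0.02 0.01 -1.36
```

Request:
{"method": "drive_tool", "body": {"series": "-0.04 -0.02 0 0 0 -0.08 0;-0.08 -0.04 0 0 0 -0.16 0;-0.14 -0.04 0 0 0 -0.24 0;-0.19 -0.04 0 0 0 -0.32 0;-0.25 -0.04 0 0 0 -0.4 0;-0.3 -0.03 0 0 0 -0.48 0;-0.36 -0.02 0 0 0 -0.56 0;-0.41 -0.01 0 0 0 -0.64 0;-0.47 0 0 0 0 -0.72 0;-0.52 0.01 0 0 0 -0.8 0;-0.57 0.03 0 0 0 -0.88 0;-0.62 0.05 0 0 0 -0.96 0"}}

```text
time_s: 10.3
eef_pos: [496.2, 113.4, 159.2]
ee_rot: [-0.0, 0.485, 0.875, -0.006]
force: [-0.6, 0.1, 0.9]
grip_width: -0.001
```

Run:
```python
from pl import *
plan([(*arc(a),158,th+a) for a in np.arange(.72,1.18,.04)])
c=eyes.capture("scene");a=cv2.resize(c["frame"][150:350,250:450,::-1],None,fx=2,fy=2)
c=eyes.capture("side");b=cv2.resize(c["frame"][90:250,260:420,::-1],None,fx=2.5,fy=2.5)
cv2.imwrite("pics/s4.png",np.hstack([a,b]))
```

```text
t 10.3 pos [496.2 113.4 159.2] yaw 2.129 F [-0.6  0.1  0.9]
-0.06 -0.01 0.01 -0.02 0.01 -0.08
-0.11 -0.01 0.01 -0.02 0.01 -0.16
-0.17 -0.01 0.01 -0.02 0.01 -0.24
-0.22 -0.01 0.01 -0.02 0.01 -0.32
-0.28 -0.01 0.01 -0.02 0.01 -0.4
-0.33 -0.0 0.01 -0.02 0.01 -0.48
-0.39 0.01 0.01 -0.02 0.01 -0.56
-0.44 0.02 0.01 -0.02 0.01 -0.64
-0.5 0.03 0.01 -0.02 0.01 -0.72
-0.55 0.04 0.01 -0.02 0.01 -0.8
-0.6 0.06 0.01 -0.02 0.01 -0.88
-0.65 0.08 0.01 -0.02 0.0 -0.96
```

View pics/s4.png

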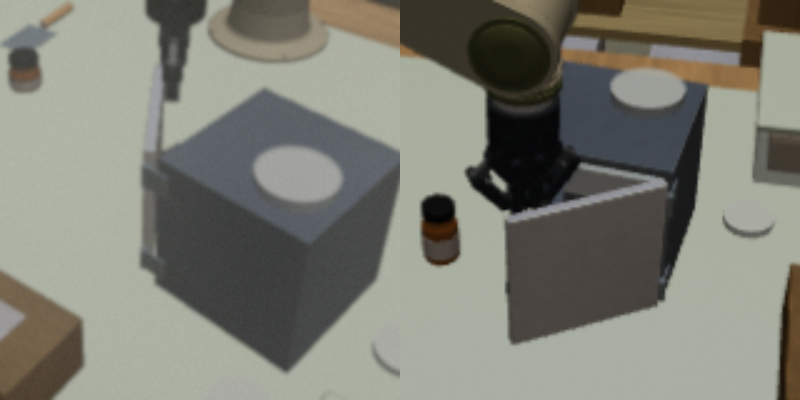

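The door is being led round, now at about 0.7 rad with the finger behind its free end. I continue.

Request:
{"method": "drive_tool", "body": {"series": "-0.05 -0.01 0.01 0 0 -0.08 0;-0.11 -0.01 0.01 0 0 -0.16 0;-0.17 -0.01 0.01 0 0 -0.24 0;-0.22 -0.01 0.01 0 0 -0.32 0;-0.28 -0.01 0.01 0 0 -0.4 0;-0.33 0 0.01 0 0 -0.48 0;-0.39 0.01 0.01 0 0 -0.56 0;-0.44 0.02 0.01 0 0 -0.64 0;-0.5 0.03 0.01 0 0 -0.72 0;-0.55 0.04 0.01 0 0 -0.8 0;-0.6 0.06 0.01 0 0 -0.88 0;-0.65 0.08 0.01 0 0 -0.96 0"}}

```text
time_s: 11.6
eef_pos: [545.9, 52.1, 158.7]
ee_rot: [-0.001, 0.264, 0.965, -0.006]
force: [-1.0, -0.6, -0.2]
grip_width: -0.002
```

Run:
```python
from pl import *
plan([(*arc(a),158,th+a) for a in np.r_[np.arange(1.20,1.62,.04),1.63,1.66,1.68,1.7]])
```

```text
t 11.6 pos [545.9  52.1 158.7] yaw 2.608 F [-1.  -0.6 -0.2]
-0.06 -0.01 0.01 -0.02 0.0 -0.08
-0.11 -0.01 0.01 -0.02 -0.0 -0.16
-0.17 -0.01 0.01 -0.02 -0.0 -0.24
-0.22 -0.01 0.01 -0.02 -0.0 -0.32
-0.28 -0.01 0.01 -0.02 -0.0 -0.4
-0.33 0.0 0.01 -0.02 -0.0 -0.48
-0.39 0.01 0.01 -0.02 -0.0 -0.56
-0.44 0.02 0.01 -0.02 -0.0 -0.64
-0.49 0.03 0.01 -0.02 -0.0 -0.72
-0.55 0.05 0.01 -0.02 -0.0 -0.8
-0.6 0.06 0.0 -0.02 -0.0 -0.88
-0.64 0.08 0.0 -0.02 -0.0 -0.94
-0.68 0.09 0.0 -0.02 -0.01 -1.0
-0.7 0.1 0.0 -0.02 -0.01 -1.04
-0.73 0.11 0.0 -0.02 -0.01 -1.08
```

Request:
{"method": "drive_tool", "body": {"series": "-0.05 -0.01 0.01 0 0 -0.08 0;-0.11 -0.01 0.01 0 0 -0.16 0;-0.17 -0.01 0.01 0 0 -0.24 0;-0.22 -0.01 0.01 0 0 -0.32 0;-0.28 -0.01 0.01 0 0 -0.4 0;-0.33 0 0.01 0 0 -0.48 0;-0.39 0.01 0.01 0 0 -0.56 0;-0.44 0.02 0.01 0 0 -0.64 0;-0.49 0.03 0.01 0 0 -0.72 0;-0.55 0.05 0.01 0 0 -0.8 0;-0.6 0.06 0 0 0 -0.88 0;-0.64 0.08 0 0 0 -0.94 0;-0.68 0.09 0 0 0 -1 0;-0.7 0.1 0 0 0 -1 0;-0.72 0.11 0 0 0 -1 0;-0.73 0.11 0 0 0 -1 0"}}

```text
time_s: 13.2
eef_pos: [628.2, 19.1, 158.5]
ee_rot: [-0.003, 0.017, 1.0, -0.005]
force: [-0.2, 1.0, 0.1]
grip_width: 0.003
```

Run:
```python
from pl import *
plan([])
c=eyes.capture("scene");a=cv2.resize(c["frame"][150:350,220:420,::-1],None,fx=2,fy=2)
c=eyes.capture("side");b=cv2.resize(c["frame"][90:250,260:420,::-1],None,fx=2.5,fy=2.5)
cv2.imwrite("pics/s5.png",np.hstack([a,b]))
```

```text
t 13.2 pos [628.2  19.1 158.5] yaw 3.107 F [-0.2  1.   0.1]
```

View pics/s5.png

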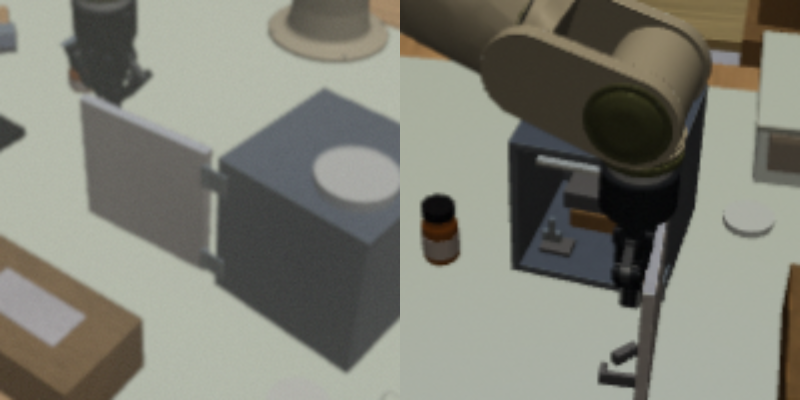

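Door looks past square, with the finger on its inner face. I retreat sideways off the door, then up.

Request:
{"method": "drive_tool", "body": {"series": "0.05 0 0 0 0 0 0;0.15 0 0 0 0 0 0;0.35 0 0 0 0 0 0;0.5 0 0 0 0 0 0;0.6 0 -0.2 0 0 0 0;0.7 0 -0.5 0 0 0 0;0.8 0 -0.8 0 0 0 0;0.9 0 -1 0 0 0 0;1 0 -1 0 0 0 0;1 0 -1 0 0 0 0"}}

```text
time_s: 14.3
eef_pos: [507.9, 24.5, 280.0]
ee_rot: [-0.002, 0.017, 1.0, -0.005]
force: [0.2, 0.1, 0.5]
grip_width: 0.002
```

Request:
{"method": "drive_tool", "body": {"series": "0.3 0.3 0 0 0 0 0;0.65 0.6 0 0 0 0 0;0.9 0.9 0 0 0 0 0;1 1 0 0 0 0 0;1 1 0 0 0 0 0;1 1 0 0 0 0 0"}}

```text
time_s: 14.9
eef_pos: [392.4, 148.4, 278.9]
ee_rot: [-0.002, 0.017, 1.0, -0.005]
force: [0.1, 0.1, -0.8]
grip_width: 0.002
```

Run:
```python
from pl import *
plan([])
d=eyes.capture("side");s=eyes.capture("scene")
for nm,c in(("side",d),("scene",s)):
    for k in("jar_tall_mid","jar_short_mid","beaker_mid","dish_mid"): print(nm,k,[np.round(q["rect"]).tolist() for q in nets.spot_in(k,c)[:2]])
im=[]
for c in(s,d):
    f=c["frame"][:,:,::-1].copy()
    for a,col in((1.57,(0,0,255)),(1.7,(0,255,0))):
        h=w(hx,hy);e=w(hx-np.sin(a)*190,hy+np.cos(a)*190)
        p=proj(c,np.array([[*h,198],[*e,198]])).round().astype(int);cv2.line(f,tuple(map(int,p[0])),tuple(map(int,p[1])),col,1)
    im.append(f)
cv2.imwrite("pics/s6.png",np.hstack([cv2.resize(im[0][150:350,220:420],None,fx=2,fy=2),cv2.resize(im[1][100:300,240:440],None,fx=2,fy=2)]))
```

```text
t 14.9 pos [392.4 148.4 278.9] yaw 3.108 F [ 0.1  0.1 -0.8]
side jar_tall_mid [[267.0, 169.0, 283.0, 196.0]]
side jar_short_mid [[232.0, 293.0, 259.0, 325.0]]
side beaker_mid [[325.0, 310.0, 358.0, 352.0], [266.0, 170.0, 284.0, 194.0]]
side dish_mid [[388.0, 173.0, 409.0, 184.0], [347.0, 115.0, 373.0, 137.0]]
scene jar_tall_mid [[185.0, 187.0, 209.0, 222.0]]
scene jar_short_mid [[254.0, 174.0, 272.0, 196.0]]
scene beaker_mid [[183.0, 189.0, 212.0, 222.0]]
scene dish_mid [[436.0, 315.0, 468.0, 339.0], [373.0, 222.0, 418.0, 259.0]]
```

View pics/s6.png

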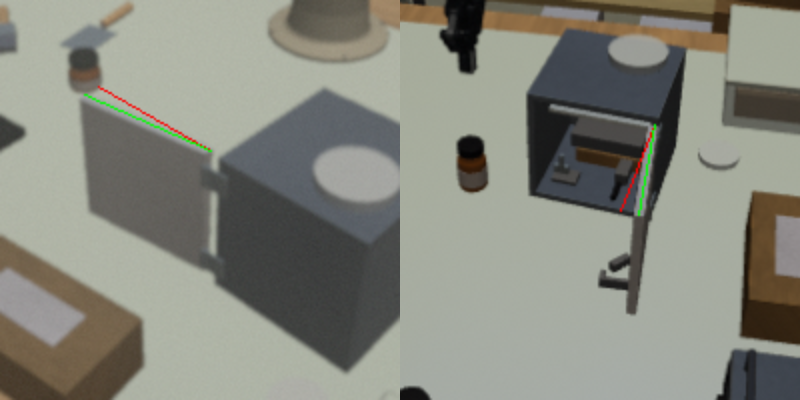

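The door's top edge lies on the overlaid 1.7 rad line (green), clearly past square (red). The jars, beaker and dish are where they were and the arm is clear, so I hand in.

```bash
python3 -c "
from rig import ctrl
print(ctrl.finish_job())"
```

```text
the job is handed in; nothing more can be done
None
```

The cabinet door is standing open at about 1.7 rad, past square (1.57), and the job is handed in at about 15 s of the 48 allowed.

- **Press:** I pushed the door in near its free edge with the closed fingers until it reached the hard stop, at about 19 N. I then backed off 118 mm and it sprang ajar.
- **Opening:** I lowered the fingers into the gap from above and led the door round at about 0.4 rad/s. The wrist force read at most about 1 N at the end of each move. I then drew off sideways and up.

**Last checks:**
- **Door:** in both cameras its top edge lay along the line drawn for 1.7 rad.
- **Jars, beaker and dish:** they showed at the same pixels as at the start, within 2 to 4 px.
- **Arm:** it was clear of everything, with the force near zero.

**Disagreements:**
- The network's "tall jar" in the last scene picture was really the beaker. The side view confirmed the tall jar had not moved.
- My early position estimate for the beaker did not fit both cameras (about 30 px off). I did not use it; the arm stayed well above the beaker.

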